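# Hold a circuit board flush on a sloped pin test bed

## Task

Pick up the circuit board by its heat sink, tilt it to the slope of the test bed and press its bare underside gently onto the bed, its edges in line with the bed's (either end up will do), until all four sprung contact pins are pushed in and the board lies flush. Finish while still gripping the heat sink and pressing the board flush: do not let go. Leave the solder spool, the screwdriver and the relay module where they are.

Things in the scene. Friction and masses are not known exactly. Their poses are not given: they have to be found in the camera images.
- heat_sink (a point): centre of the finned aluminium heat sink, 44 (x) x 28 (y) x 34 mm high, in the middle of the top of the loose green circuit board; 20 mm above the board's underside. Fins run along x, z points out of the board's top. Grip it across its 28 mm, along y; components beside it (beyond y = 30 mm either way) are under 4 mm high, those beyond its ends under 6 mm
- board_back (a point): centre of the board's bare flat underside; axes as heat_sink. The board is 100 (x) x 80 (y) x 3 mm, 90 to 180 g, and starts flat on the bench, underside down
- bed_face (a point): centre of the test bed's upper face: grey plate 100 (x) x 80 (y) x 14 mm in a fixed black cradle 130 x 120 mm, about 90 mm above the bench; cradle cheeks lie outside y = 46 mm, lower than this point. z: outward normal; y: level; x: up the slope, away from the robot. It slopes down towards the robot by 0.25 to 0.6 rad, different each time; a stiff hinge keeps the slope while pressed
- pin0 (a joint): round brass pin, 8 mm across, at the lower, +y corner of the bed (38 mm in x and 28 mm in y from the face's centre), standing 8 mm out of the face when free; the value is how far it is pressed in, 0 (free) to 0.008 m (level with the face). Its spring pushes with 0.75 N free and 2.75 N fully in (all four in: about 11 N; then the face is rigid)
- pin1 (a joint): round brass pin, 8 mm across, at the lower, -y corner of the bed (38 mm in x and 28 mm in y from the face's centre), standing 8 mm out of the face when free; the value is how far it is pressed in, 0 (free) to 0.008 m (level with the face). Its spring pushes with 0.75 N free and 2.75 N fully in (all four in: about 11 N; then the face is rigid)
- pin2 (a joint): round brass pin, 8 mm across, at the upper, +y corner of the bed (38 mm in x and 28 mm in y from the face's centre), standing 8 mm out of the face when free; the value is how far it is pressed in, 0 (free) to 0.008 m (level with the face). Its spring pushes with 0.75 N free and 2.75 N fully in (all four in: about 11 N; then the face is rigid)
- pin3 (a joint): round brass pin, 8 mm across, at the upper, -y corner of the bed (38 mm in x and 28 mm in y from the face's centre), standing 8 mm out of the face when free; the value is how far it is pressed in, 0 (free) to 0.008 m (level with the face). Its spring pushes with 0.75 N free and 2.75 N fully in (all four in: about 11 N; then the face is rigid)
- board: the loose circuit board itself; origin at the centre of its underside
- bed: the tilting test bed; origin on its hinge, 20 mm behind the centre of its face; same axes as bed_face
- spool: bystander: black solder spool standing on the bench, 54 mm across, 40 mm high; origin at its foot. Not to be moved
- screwdriver: bystander: screwdriver lying on the bench; not to be moved
- relay: bystander: small relay module, 50 by 26 mm and 18 mm high, on the bench; origin under its centre. Not to be moved
Things that resemble listed ones, but are neither listed nor needed, are in the scene too. Of the things that look like the board, take the one that is nearest to the robot's base at the start.

How it is judged:
At the end, for the whole second after the job is handed in: Every pin over 5.5 of its 8 mm in; board at rest on the bed, top outward, parallel within 0.06 rad, underside within 3 mm, centred within 8 mm each way, edges in line within 0.15 rad (either end up), pressed with 5 to 50 N, the heat sink between the fingers (grasp within 28 mm of its centre) (value of joint each of pin0, pin1, pin2, pin3 above 0.0055 m and angle between the z axis of board_back and the z axis of bed_face, either way round below 0.06 rad and angle between the x axis of board_back and the x axis of bed_face, either way round below 0.15 rad and x of board_back in the frame of bed_face between -0.008 and 0.008 m and y of board_back in the frame of bed_face between -0.008 and 0.008 m and z of board_back in the frame of bed_face below 0.003 m and angle between heat_sink's own z axis and vertical below 1.2 rad and distance between the grasp point and heat_sink below 0.028 m and contact force between the fingers and board above 0.5 N and contact force between board and bed between 5 and 50 N and linear speed of board below 0.01 m/s); the arm keeps its last pose, push and grip.
It fails at once if the solder spool is moved more than 30 mm (distance of spool from where it was at the start of the episode above 0.03 m).
It fails at once if the screwdriver is moved more than 30 mm (distance of screwdriver from where it was at the start of the episode above 0.03 m).
It fails at once if the relay module is moved more than 30 mm (distance of relay from where it was at the start of the episode above 0.03 m).
It fails at once if the board is pressed on the bed with more than 70 N (contact force between board and bed above 70 N).
It also fails if it takes over 35 s, if anything falls off the work surface, if the arm or the gripper's body presses on something with over 40 N, if the wrist force passes 120 N, or if a joint passes its speed limit or range.

## Robot

A 7-joint arm with a two-finger parallel gripper is mounted at the origin on the work surface. World frame = base frame: x ahead of the robot, y to its left, z up, the work surface at z = 0. Lengths are in m, angles in rad, forces in N, time in s.
With the tool pointing down it reaches from about 0.375 to 0.925 m from the base axis. Payload 3.1 kg.
Tool frame: the origin (TCP) lies at the very end of the fingers, on their centre line; the grasp point (between the pads) lies 19 mm behind it; z points along the fingers, y is the direction in which the jaws open and shut (so a half turn about z gives the same grasp; the last joint's range is limited). The gripper opens to 85 mm and grips with 20 to 120 N. Pads are 22 mm wide; open, the fingers measure 114 mm over their backs; the gripper's body (76 mm by 85 mm) begins 54 mm behind the grasp point. The pads swing forward as they close: fully open they stand 13 mm farther back than shut.
Start: joints at [1.091, 0.383, 0.044, 1.598, -0.018, 1.161, -0.05], TCP at [0.242, -0.603, 0.231] pointing down, gripper open.
Joint ranges: [-2.61, 2.61], [-0.41, 2.15], [-1.48, 1.57], [0, 2.5], [-1.57, 4.71], [0.05, 1.97], [-2.85, 2.85]. Speed limits (rad/s): [2.79, 2.79, 3.14, 3.14, 3.14, 3.14, 3.14].

## Interface

Orientations are given as [roll, pitch, yaw] about the fixed x, y, z axes, in that order (R = Rz(yaw) Ry(pitch) Rx(roll)).
In Python, from bench import r, cams gives the robot as it stands. The module is installed in compiled form; this text tells all that it offers.
- The arm moves only by the shell command python3 -m handwheel 'ROWS' [FORCE]. ROWS is JSON, a list of rows, each a list of 7 numbers: the turn, a rotation vector about the tool's x, y, z in degrees, then the shift along the tool's x, y, z in m, then the finger opening in m, from 0 to 0.0854. A call has 1 to 10 rows; each row is the pose to reach, as a shift and turn from the pose commanded when the call began, along the tool's axes at that moment; what a row does not reach only later rows make up. A row lasts 1/12 s, in which the tool goes at most 41.7 mm and 7.16 degrees, less where a joint would pass 70% of its speed; a pose out of reach is approached as far as the arm can. A call with a gripper value outside its range is refused whole. The fingers move at their own pace and stop on an object; FORCE is the grip in N (left out, the last holds). Time passes only in rows, so rows that repeat a pose let the fingers close. It gives the time, the measured TCP pose, the force and the opening at its end, in the units of the state.
- r.get_obs(): the state, without advancing time (a new reading comes with each control period).
- cams.grab_frame(name): name is "side" or "top" or "wrist"; returns a dict with "color" (420x560x3 uint8, red, green, blue), "fx", "fy", "cx", "cy" (pixels), "distortion" ([k1, k2, p1, p2, k3] as OpenCV has them; the pictures are not rectified), "R" (3x3) and "t" (3): a world point X has camera coordinates R X + t; the wrist camera has in their place "tool_from_camera" (4x4, takes a point from camera to tool coordinates, whose origin is the TCP and whose axes are the flange's). Camera axes: x right, y down, z forward; pixel columns grow to the right and rows downward; lengths in m; the calibration is good to about 2 mm. A picture is of the moment at which its call begins: read the wrist's pose just before it. There is no depth.
- r.close_job(): hands the job in, once; it reports no verdict.
The state is a dict: "t": time; "q": joint angles; "qvel": joint speeds; "tau": joint torques, N m; "ee_pos": TCP position; "tool_rot": TCP orientation; "force": force on the tool from outside, world axes, zero at the start; "moment": the same for the moment, N m; "width": finger opening in m.
Only numpy, scipy, OpenCV 4.12 (cv2) and the standard library are available. Lean on these libraries where they do the work, as an engineer would, in place of code of your own. Each camera call takes 0.05 s, during which the arm holds its last target. There are 200 camera calls.

## Working session

There is one attempt and no reset: what is moved stays moved. The work goes in short steps, Python scripts to look and compute and a shell command to move; the robot and the scene stay as the last step left them, time stands still between calls to the robot, and variables do not carry over. Pictures are saved under pics/ and viewed, about 8 in all and at most 12, crops included, and the job is handed in when it is done.

```bash
mkdir -p pics; cat > h.py <<'E'
import numpy as np, cv2
from scipy.spatial.transform import Rotation as Ro
from bench import r, cams
def K(f): return np.array([[f['fx'],0,f['cx']],[0,f['fy'],f['cy']],[0,0,1.]])
def tool(o): 
    return np.array(o['ee_pos']), Ro.from_euler('xyz',o['tool_rot']).as_matrix()
def grab(name):
    o=r.get_obs(); f=cams.grab_frame(name)
    if name=='wrist':
        p,R=tool(o); T=np.array(f['tool_from_camera']); W=np.eye(4); W[:3,:3]=R; W[:3,3]=p
        C=np.linalg.inv(W@T); f['R'],f['t']=C[:3,:3],C[:3,3]
    f['R']=np.array(f['R']);f['t']=np.array(f['t']); return f
def rays(f,px):
    n=cv2.undistortPoints(np.array(px,float).reshape(-1,1,2),K(f),np.array(f['distortion'])).reshape(-1,2)
    d=np.c_[n,np.ones(len(n))]@f['R']; return -f['R'].T@f['t'], d/np.linalg.norm(d,axis=1)[:,None]
def onz(f,px,z):
    c,d=rays(f,px); return c+d*((z-c[2])/d[:,2])[:,None]
def proj(f,X): 
    return cv2.projectPoints(np.array(X,float).reshape(-1,3),cv2.Rodrigues(f['R'])[0],f['t'],K(f),np.array(f['distortion']))[0].reshape(-1,2)
def save(f,n): cv2.imwrite('pics/'+n,f['color'][:,:,::-1])
E
python3 - <<'E'
from h import *
import pickle
o=r.get_obs(); print(o)
F={n:grab(n) for n in('top','side','wrist')}
pickle.dump(F,open('f0.pkl','wb'))
for n,f in F.items(): print(n,-f['R'].T@f['t'],f['R'][2])
save(F['top'],'top0.png');save(F['side'],'side0.png')
E
```

```text
{'t': 0.0, 'q': array([ 1.09118418,  0.38386766,  0.0438429 ,  1.59956609, -0.01789226,
        1.16117664, -0.04985339]), 'qvel': array([-0.00025445, -0.00092356,  0.0007799 , -0.00041325, -0.00075303,
        0.00027527,  0.00021877]), 'tau': array([-9.01487656e-04, -4.33461928e+01,  1.02441162e+00, -2.49510366e+01,
        1.06819978e-02,  1.13764874e-02, -1.49296324e-05]), 'ee_pos': array([ 0.24183211, -0.60233392,  0.22986984]), 'tool_rot': array([-3.13897192e+00,  1.52670267e-04,  3.81933636e-01]), 'force': array([-0.4249373 ,  0.11869819, -0.09433057]), 'moment': array([ 0.01067743, -0.0011944 ,  0.06282689]), 'width': 0.08551601364700641}
top [ 0.39160138 -0.01125605  1.02187219] [ 0.19486238  0.03392393 -0.98024375]
side [0.46703014 1.08266762 0.93986446] [ 0.08624837 -0.78300169 -0.61601101]
wrist [ 0.30400721 -0.57900368  0.37219636] [-0.24454405 -0.0955764  -0.96491624]
```

View pics/top0.png

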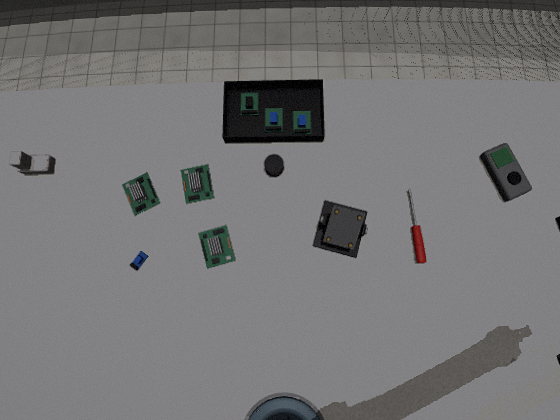

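View pics/side0.png

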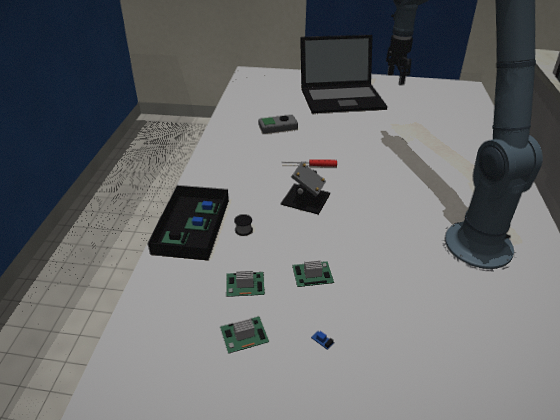

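Top view: three similar boards at (216,246), (197,184) and (140,194), with small modules in the tray. The relay is at (139,260), the spool at (274,166), the screwdriver at (417,225) and the bed at (341,229). Next: work out distances from the base, choose the nearest board, and check it in a crop.

```bash
python3 - <<'E'
from h import *
import pickle
F=pickle.load(open('f0.pkl','rb')); f=F['top']
hsv=cv2.cvtColor(f['color'],cv2.COLOR_RGB2HSV)
m=cv2.inRange(hsv,(50,60,30),(90,255,255)); m=cv2.morphologyEx(m,cv2.MORPH_CLOSE,np.ones((7,7)))
for c in cv2.findContours(m,cv2.RETR_EXTERNAL,cv2.CHAIN_APPROX_NONE)[0]:
    if cv2.contourArea(c)<300: continue
    b=cv2.boxPoints(cv2.minAreaRect(c)); P=onz(f,b,.003); ctr=P.mean(0)
    e=[P[1]-P[0],P[2]-P[1]]
    print(b.mean(0).round(1),ctr.round(4),'dist',np.linalg.norm(ctr[:2]).round(3),[(np.linalg.norm(v).round(4),np.degrees(np.arctan2(v[1],v[0])).round(1)) for v in e])
print('bed',onz(f,[[344,228]],.09), 'spool',onz(f,[[274,166]],.04),'relay',onz(f,[[139,260]],.018))
a=cv2.resize(f['color'][205:290,175:260],None,fx=5,fy=5,interpolation=cv2.INTER_CUBIC)
b=cv2.resize(f['color'][190:270,300:380],(425,425),interpolation=cv2.INTER_CUBIC)
a=cv2.resize(a,(370,370));b=cv2.resize(b,(370,370))
s=cv2.resize(F['side']['color'][155:220,270:340],(398,370),interpolation=cv2.INTER_CUBIC)[:,:400]
cv2.imwrite('pics/crop.png',np.hstack([a,b])[:,:,::-1]); print(f['fx'],F['side']['fx'],F['wrist']['fx'])
E
```

```text
[216.3 246.3] [0.4827 0.18   0.003 ] dist 0.515 [(np.float64(0.0794), np.float64(-76.2)), (np.float64(0.0993), np.float64(-165.0))]
[140.5 193.5] [0.6312 0.3999 0.003 ] dist 0.747 [(np.float64(0.0793), np.float64(-66.6)), (np.float64(0.1012), np.float64(-153.5))]
[196.6 183.6] [0.6577 0.2403 0.003 ] dist 0.7 [(np.float64(0.0799), np.float64(-80.8)), (np.float64(0.099), np.float64(-168.6))]
[301.5 122.3] [ 0.8346 -0.0552  0.003 ] dist 0.836 [(np.float64(0.0526), np.float64(-87.3)), (np.float64(0.0732), np.float64(-178.3))]
[261.5 111.5] [0.8709 0.0602 0.003 ] dist 0.873 [(np.float64(0.0877), np.float64(-31.0)), (np.float64(0.1656), np.float64(-126.9))]
bed [[ 0.51757206 -0.15090262  0.09      ]] spool [[0.69362271 0.022538   0.04      ]] relay [[0.44439013 0.38605264 0.018     ]]
380.967404083456 474.09547340738044 308.27201282466234
```

View pics/crop.png

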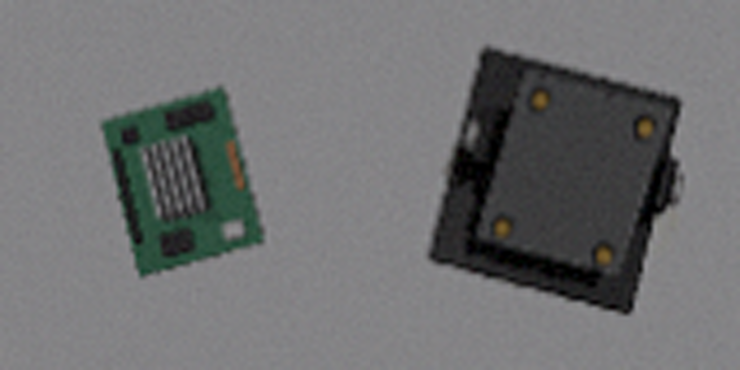

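The chosen board is at (216,246), 0.515 m from the base; the others are at 0.70 and 0.75 m. The crop confirms the finned heat sink on a green board, and shows the bed with its four brass pins. I'll go over the bed first for a close look, since it's on the way.

```bash
python3 -m handwheel '[[0,0,0,0.354,-0.323,-0.05,0.085],[0,0,0,0.354,-0.323,-0.05,0.085],[0,0,0,0.354,-0.323,-0.05,0.085],[0,0,0,0.354,-0.323,-0.05,0.085],[0,0,0,0.354,-0.323,-0.05,0.085],[0,0,0,0.354,-0.323,-0.05,0.085],[0,0,0,0.354,-0.323,-0.05,0.085],[0,0,0,0.354,-0.323,-0.05,0.085],[0,0,0,0.354,-0.323,-0.05,0.085],[0,0,0,0.354,-0.323,-0.05,0.085]]'
python3 - <<'E'
from h import *
import pickle
f=grab('wrist'); print(r.get_obs()['ee_pos'],r.get_obs()['qvel'].round(3)); f=grab('wrist'); pickle.dump(f,open('w1.pkl','wb')); save(f,'w1.png'); print(r.get_obs()['ee_pos'],r.get_obs()['qvel'].round(3))
E
```

```text
t: 0.98
ee_pos: [0.4224, -0.2279, 0.2746]
tool_rot: [3.141, 0.0, 0.382]
force: [0.7, -0.8, -0.3]
width: 0.0846
[ 0.42790788 -0.21767118  0.27583143] [ 0.02   0.013  0.006 -0.016 -0.005 -0.021  0.186]
[ 0.42646569 -0.22146548  0.27554314] [ 0.052  0.017  0.115  0.005  0.081 -0.004  0.057]
```

View pics/w1.png

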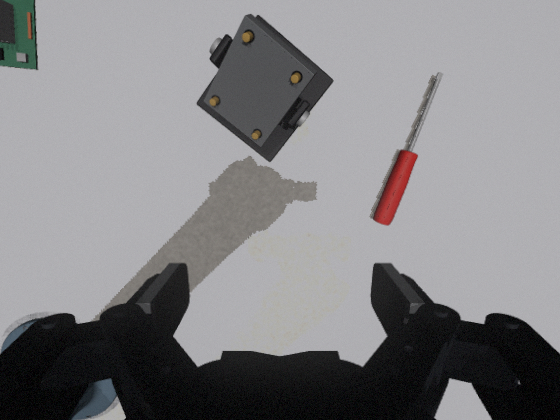

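Wrist view: the four pins are at about (248,37), (295,77), (214,101) and (256,134). The arm was still settling, so I'll grab the frame again at rest and triangulate the pins with the top and side views.

```bash
cat > pins.py <<'E'
from h import *
def pins(f,box):
    x0,y0,x1,y1=box; s=8
    c=cv2.resize(f['color'][y0:y1,x0:x1],None,fx=s,fy=s,interpolation=cv2.INTER_CUBIC)
    hsv=cv2.cvtColor(c,cv2.COLOR_RGB2HSV); m=cv2.inRange(hsv,(8,90,50),(30,255,255))
    n,l,st,ct=cv2.connectedComponentsWithStats(m)
    k=[i for i in range(1,n) if st[i,4]>s*s*2]; k=sorted(k,key=lambda i:-st[i,4])[:5]
    return np.array([(ct[i]+.5)/s-.5+[x0,y0] for i in k]), [(st[i,4]/s/s).round(1) for i in k]
E
python3 - <<'E'
from pins import *
import pickle
o=r.get_obs();f=grab('wrist'); print(o['ee_pos'],o['qvel'].round(3)); pickle.dump(f,open('w1.pkl','wb'))
F=pickle.load(open('f0.pkl','rb'))
for n,ff,b in(('w',f,(190,10,340,170)),('t',F['top'],(305,195,375,265)),('s',F['side'],(280,155,335,205))):
    p,a=pins(ff,b); print(n,p.round(1).tolist(),a)
E
```

```text
[ 0.42646569 -0.22146548  0.27554314] [ 0.052  0.017  0.115  0.005  0.081 -0.004  0.057]
w [[243.7, 32.5], [292.2, 74.2], [210.7, 97.7], [252.8, 131.7]] [np.float64(94.5), np.float64(85.8), np.float64(64.3), np.float64(60.8)]
t [[336.4, 211.2], [328.2, 238.9], [350.1, 244.8], [359.0, 217.2]] [np.float64(12.6), np.float64(11.7), np.float64(11.3), np.float64(11.1)]
s [[297.6, 173.4], [303.8, 164.4], [316.8, 188.4], [322.4, 179.2]] [np.float64(6.3), np.float64(6.1), np.float64(5.9), np.float64(5.6)]
```

```bash
python3 -m handwheel '[[0,0,0,0.035,-0.01,0,0.085],[0,0,0,0.07,-0.02,0,0.085],[0,0,0,0.07,-0.02,0,0.085],[0,0,0,0.07,-0.02,0,0.085],[0,0,0,0.07,-0.02,0,0.085],[0,0,0,0.07,-0.02,0,0.085],[0,0,0,0.07,-0.02,0,0.085]]'
cat > bed.py <<'E'
from pins import *
import pickle,itertools
F=pickle.load(open('f0.pkl','rb'))
def order(p): # sort into consistent order lower+y, lower-y, upper+y, upper-y by rough ground rays
    return p
f=grab('wrist'); o=r.get_obs(); print(o['ee_pos'],o['qvel'].round(3)); pickle.dump(f,open('w2.pkl','wb')); save(f,'w2.png')
views=[(f,None),(F['top'],(305,195,375,265)),(F['side'],(280,155,335,205))]
c0=np.array([.5176,-.151,.10]); yaw=np.radians(-15)
M=np.array([[-.038,.028,.008],[-.038,-.028,.008],[.038,.028,.008],[.038,-.028,.008]])
g=Ro.from_euler('ZY',[yaw,-.4])
pred=g.apply(M)+c0
P=[]
for ff,b in views:
    q=proj(ff,pred)
    if b is None:
        b=np.r_[np.maximum(q.min(0)-40,0),q.max(0)+40].astype(int)
    p,a=pins(ff,b); from scipy.optimize import linear_sum_assignment as L
    q=q-q.mean(0)+p[:4].mean(0)
    d=np.linalg.norm(q[:,None]-p[None],axis=2); i,j=L(d); P.append(p[j]); print(a,d[i,j].round(1))
# triangulate each pin
def tri(vs):
    X=[]
    for k in range(4):
        A=np.zeros((3,3));B=np.zeros(3)
        for v in vs:
            c,d=rays(views[v][0],P[v][k]); Q=np.eye(3)-np.outer(d[0],d[0]); A+=Q;B+=Q@c
        X.append(np.linalg.solve(A,B))
    return np.array(X)
def rep(X,n):
    x=(X[2]+X[3]-X[0]-X[1])/2; y=(X[0]+X[2]-X[1]-X[3])/2
    z=np.cross(x,y); z/=np.linalg.norm(z)
    print(n,'len',np.linalg.norm(x).round(4),np.linalg.norm(y).round(4),'yawx',np.degrees(np.arctan2(x[1],x[0])).round(2),'yawy',(np.degrees(np.arctan2(y[1],y[0]))-90).round(2),'slope',np.arctan2(x[2],np.hypot(x[0],x[1])).round(4),'roll',np.arcsin(y[2]/np.linalg.norm(y)).round(3),'tipctr',X.mean(0).round(4),'face',(X.mean(0)-.008*z).round(4))
for vs in([0,1,2],[0,1],[0,2],[1,2]): rep(tri(vs),vs)
for ff,p,n in zip([v[0] for v in views],P,'wts'):
    ok,rv,tv,e=cv2.solvePnPGeneric(M,p.reshape(-1,1,2),K(ff),np.array(ff['distortion']),flags=cv2.SOLVEPNP_IPPE)[:4]
    for a,t in zip(rv,tv):
        Rc=ff['R'].T@cv2.Rodrigues(a)[0]; t=ff['R'].T@(t.ravel()-ff['t']); rep(M@Rc.T+t,n+' pnp')
    print(e.ravel())
E
python3 bed.py
```

```text
t: 1.72
ee_pos: [0.4784, -0.1871, 0.2742]
tool_rot: [-3.142, 0.001, 0.378]
force: [-0.4, 0.3, -0.1]
width: 0.0852
[ 0.47861027 -0.18687382  0.2743274 ] [-0.004 -0.003 -0.009 -0.004 -0.002 -0.    -0.002]
[np.float64(84.2), np.float64(77.0), np.float64(57.2), np.float64(50.6)] [4.3 3.8 3.7 4.2]
[np.float64(12.6), np.float64(11.7), np.float64(11.3), np.float64(11.1)] [1.  0.9 0.8 1.1]
[np.float64(6.3), np.float64(6.1), np.float64(5.9), np.float64(5.6)] [1.3 1.5 1.4 1.4]
[0, 1, 2] len 0.0761 0.056 yawx -15.79 yawy -15.64 slope 0.538 roll 0.012 tipctr [ 0.5172 -0.15    0.0925] face [ 0.5211 -0.151   0.0856]
[0, 1] len 0.0754 0.057 yawx -15.99 yawy -15.76 slope 0.4899 roll 0.008 tipctr [ 0.5176 -0.1503  0.085 ] face [ 0.5213 -0.1513  0.0779]
[0, 2] len 0.0761 0.0559 yawx -15.81 yawy -15.62 slope 0.5373 roll 0.013 tipctr [ 0.5174 -0.1508  0.0923] face [ 0.5213 -0.1518  0.0854]
[1, 2] len 0.0759 0.0562 yawx -15.81 yawy -15.41 slope 0.5367 roll 0.02 tipctr [ 0.5167 -0.1488  0.0937] face [ 0.5207 -0.1497  0.0868]
w pnp len 0.076 0.056 yawx -15.83 yawy -15.82 slope 0.5333 roll 0.0 tipctr [ 0.5178 -0.1508  0.0922] face [ 0.5217 -0.1519  0.0853]
w pnp len 0.076 0.056 yawx -14.22 yawy -15.99 slope -0.6897 roll 0.037 tipctr [ 0.5221 -0.1521  0.0963] face [ 0.5173 -0.1505  0.0902]
[0.01057225 2.66392713]
t pnp len 0.076 0.056 yawx -15.76 yawy -15.88 slope 0.5449 roll -0.003 tipctr [ 0.5163 -0.1484  0.0957] face [ 0.5203 -0.1496  0.0888]
t pnp len 0.076 0.056 yawx -20.21 yawy -17.83 slope -0.2006 roll -0.201 tipctr [ 0.5172 -0.1485  0.0964] face [ 0.5152 -0.1495  0.0888]
[0.01076874 0.25646642]
s pnp len 0.076 0.056 yawx -15.76 yawy -15.23 slope 0.5378 roll 0.016 tipctr [ 0.517  -0.151   0.0922] face [ 0.5209 -0.152   0.0853]
s pnp len 0.076 0.056 yawx -22.8 yawy -137.53 slope 0.4471 roll -1.085 tipctr [ 0.5173 -0.1499  0.0925] face [ 0.5136 -0.1569  0.0939]
[0.05107018 0.23845114]
```

The bed pose agrees across views: slope about 0.537 rad, x yaw −15.8°, face centre about (0.521, −0.1515, 0.0855). Now to the board.

```bash
python3 -m handwheel '[[0,0,7,0.105,-0.342,0.074,0.085],[0,0,7,0.105,-0.342,0.074,0.085],[0,0,7,0.105,-0.342,0.074,0.085],[0,0,7,0.105,-0.342,0.074,0.085],[0,0,7,0.105,-0.342,0.074,0.085],[0,0,7,0.105,-0.342,0.074,0.085],[0,0,7,0.105,-0.342,0.074,0.085],[0,0,7,0.105,-0.342,0.074,0.085],[0,0,7,0.105,-0.342,0.074,0.085],[0,0,7,0.105,-0.342,0.074,0.085]]'
python3 -m handwheel '[[0,0,0,0,0,0,0.085],[0,0,0,0,0,0,0.085],[0,0,0,0,0,0,0.085],[0,0,0,0,0,0,0.085]]'
python3 - <<'E'
from h import *
import pickle
o=r.get_obs();f=grab('wrist'); print(o['ee_pos'],o['tool_rot'],o['q'].round(2)); pickle.dump(f,open('w3.pkl','wb')); save(f,'w3.png')
E
```

```text
t: 2.6
ee_pos: [0.447, 0.1791, 0.2001]
tool_rot: [-3.137, -0.0, 0.271]
force: [0.6, -0.3, 0.5]
width: 0.0854
t: 2.93
ee_pos: [0.4504, 0.169, 0.2007]
tool_rot: [3.141, -0.0, 0.256]
force: [0.3, -0.1, -0.5]
width: 0.0851
[0.45041598 0.16902931 0.20066304] [ 3.14069937e+00 -2.55880252e-04  2.55643771e-01] [ 0.15  0.14 -0.63  2.    0.1   1.03 -1.84]
```

View pics/w3.png

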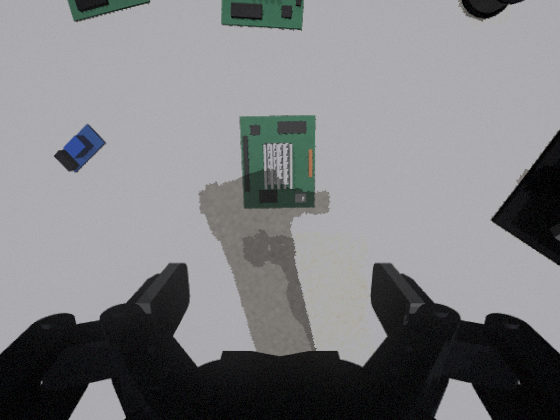

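The board is upright in the wrist view, centred at about (279,162), with its fins along tool x. Its relay neighbour is at (80,147). Measuring the board precisely.

```bash
python3 - <<'E'
from h import *
import pickle
f=pickle.load(open('w3.pkl','rb'))
hsv=cv2.cvtColor(f['color'],cv2.COLOR_RGB2HSV)
m=cv2.inRange(hsv,(50,60,30),(90,255,255)); m=cv2.morphologyEx(m,cv2.MORPH_CLOSE,np.ones((9,9)))
c=[c for c in cv2.findContours(m,cv2.RETR_EXTERNAL,cv2.CHAIN_APPROX_NONE)[0] if cv2.contourArea(c)>2000 and cv2.pointPolygonTest(c,(279,180),False)>0][0]
P=onz(f,c.reshape(-1,2),.003)[:,:2]
(cx,cy),(w,h),a=cv2.minAreaRect((P*1e3).astype(np.float32)); print('board',cx,cy,w,h,a)
mm=np.zeros(m.shape,np.uint8); v=cv2.inRange(hsv,(0,0,150),(180,60,255)); mm[130:200,250:308]=v[130:200,250:308]
b=cv2.minAreaRect(cv2.findNonZero(mm)); Q=onz(f,cv2.boxPoints(b),.037); print('sink',Q.mean(0),np.linalg.norm(Q[1]-Q[0]),np.linalg.norm(Q[2]-Q[1]))
o=r.get_obs(); p,R=tool(o)
print('delta tool to board ctr at z .011',R.T@(np.array([cx/1e3,cy/1e3,.011])-p),'yaw',np.degrees(o['tool_rot'][2]))
E
```

```text
board 483.8408508300781 178.38653564453125 98.6141586303711 78.67835235595703 15.97562313079834
sink [0.47838815 0.17364871 0.037     ] 0.030798142337032253 0.059848472803940365
delta tool to board ctr at z .011 [ 0.03461923 -0.00048174  0.18969228] yaw 14.662119379412502
```

```bash
python3 -m handwheel '[[0,0,-1,0.025,0,0.03,0.085],[0,0,-1,0.035,0,0.07,0.085],[0,0,-1,0.035,0,0.105,0.085],[0,0,-1,0.035,0,0.135,0.085],[0,0,-1,0.035,0,0.155,0.085],[0,0,-1,0.035,0,0.17,0.085],[0,0,-1,0.035,0,0.18,0.085],[0,0,-1,0.035,0,0.187,0.085],[0,0,-1,0.035,0,0.189,0.085],[0,0,-1,0.035,0,0.189,0.085]]'
python3 -m handwheel '[[0,0,0,0,0,0,0.06],[0,0,0,0,0,0,0.04],[0,0,0,0,0,0,0.02],[0,0,0,0,0,0,0.01],[0,0,0,0,0,0,0.01],[0,0,0,0,0,0,0.01],[0,0,0,0,0,0,0.01],[0,0,0,0,0,0,0.01]]' 60
```

```text
t: 3.82
ee_pos: [0.484, 0.18, 0.0117]
tool_rot: [3.141, -0.0, 0.276]
force: [-0.0, -0.3, -0.1]
width: 0.085
t: 4.48
ee_pos: [0.4843, 0.1807, 0.0123]
tool_rot: [-3.142, -0.002, 0.277]
force: [-0.1, 0.0, 5.8]
width: 0.0269
```

Gripped at 27 mm. Lifting, and working out the pose over the bed.

```bash
python3 -m handwheel '[[0,0,0,0,0,-0.01,0.01],[0,0,0,0,0,-0.03,0.01],[0,0,0,0,0,-0.06,0.01],[0,0,0,0,0,-0.095,0.01],[0,0,0,0,0,-0.13,0.01],[0,0,0,0,0,-0.16,0.01],[0,0,0,0,0,-0.18,0.01],[0,0,0,0,0,-0.18,0.01],[0,0,0,0,0,-0.18,0.01],[0,0,0,0,0,-0.18,0.01]]'
cat > plan.py <<'E'
from h import *
import sys
# args: board offset in tool (x,y,z), hover
s,yaw=.537,np.radians(-15.8); face=np.array([.521,-.1515,.0855])
B=Ro.from_euler('ZY',[yaw,-s]).as_matrix()
def plan(h,off=(-.001,0,.0122)):
    o=r.get_obs(); p,R=tool(o)
    G=B@np.diag([1,-1,-1.]); tgt=face+h*B[:,2]-G@np.array(off)
    rv=np.degrees(Ro.from_matrix(R.T@G).as_rotvec()); print('tcp tgt',tgt.round(4),'turn',rv.round(2),np.linalg.norm(rv).round(1),'shift',(R.T@(tgt-p)).round(4),'now',p.round(4),'q',o['q'].round(2),'F',np.array(o['force']).round(1),'w',o['width'])
    print('tcp in bed frame',(B.T@(p-face)).round(4),'err rot deg',rv.round(2),'F bed',(B.T@o['force']).round(2),'M bed',(B.T@o['moment']).round(3))
if __name__=='__main__': plan(float(sys.argv[1]))
E
python3 plan.py .05
python3 - <<'E'
from h import *
f=grab('wrist'); s=grab('side'); import pickle; pickle.dump((f,s),open('w4.pkl','wb'))
u=proj(s,[r.get_obs()['ee_pos']])[0].astype(int); print(u)
c=s['color'][max(u[1]-60,0):u[1]+60,max(u[0]-60,0):u[0]+60]
cv2.imwrite('pics/w4.png',np.hstack([cv2.resize(f['color'],(450,338)),cv2.resize(c,(338,338),interpolation=cv2.INTER_CUBIC)])[:,:,::-1])
E
```

```text
t: 5.32
ee_pos: [0.4822, 0.1794, 0.1902]
tool_rot: [3.141, 0.003, 0.277]
force: [-0.1, 0.2, -1.6]
width: 0.0268
tcp tgt [ 0.4912 -0.1431  0.1395] turn [-8.43 30.13 30.92] 44.0 shift [-0.0794  0.3126  0.0511] now [0.4822 0.1794 0.1902] q [ 0.14  0.23 -0.64  1.93  0.16  1.03 -1.86] F [-0.1  0.2 -1.6] w 0.026805180188934335
tcp in bed frame [-0.0559  0.3078  0.1551] err rot deg [-8.43 30.13 30.92] F bed [-0.97  0.11 -1.26] M bed [ 0.037  0.029 -0.019]
[316 220]
```

View pics/w4.png

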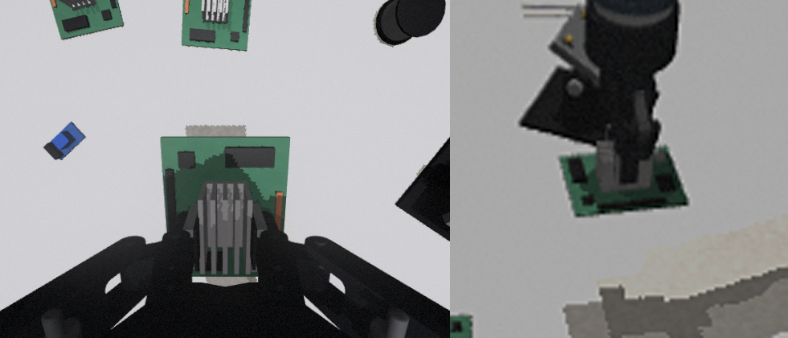

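```bash
python3 -m handwheel '[[-0.8,3,3.1,-0.006,0.02,-0.01,0.01],[-1.7,6,6.2,-0.014,0.05,-0.01,0.01],[-2.5,9,9.3,-0.022,0.085,-0.01,0.01],[-3.4,12,12.4,-0.03,0.12,-0.01,0.01],[-4.2,15,15.5,-0.04,0.155,-0.01,0.01],[-5.1,18,18.6,-0.05,0.19,-0.01,0.01],[-5.9,21,21.6,-0.057,0.225,-0.01,0.01],[-6.7,24,24.7,-0.065,0.26,-0.01,0.01],[-7.6,27.1,27.8,-0.072,0.285,-0.01,0.01],[-8.4,30.1,30.9,-0.079,0.305,0,0.01]]'
python3 -m handwheel '[[0,0,0,0,0,0,0.01],[0,0,0,0,0,0,0.01],[0,0,0,0,0,0,0.01]]'
python3 plan.py .04
python3 - <<'E'
from h import *
f=grab('wrist'); s=grab('side'); import pickle; pickle.dump((f,s),open('w5.pkl','wb'))
c=s['color'][110:230,240:360]
cv2.imwrite('pics/w5.png',np.hstack([cv2.resize(f['color'],(450,338)),cv2.resize(c,(338,338),interpolation=cv2.INTER_CUBIC)])[:,:,::-1])
# board in tool frame from far corners (top plane)
hsv=cv2.cvtColor(f['color'],cv2.COLOR_RGB2HSV)
m=cv2.inRange(hsv,(50,60,25),(90,255,255)); m=cv2.morphologyEx(m,cv2.MORPH_OPEN,np.ones((5,5)))
c=max(cv2.findContours(m,cv2.RETR_EXTERNAL,cv2.CHAIN_APPROX_NONE)[0],key=cv2.contourArea).reshape(-1,2).astype(float)
tl=c[np.argmin(c.sum(1))]; tr=c[np.argmax(c[:,0]-c[:,1])]; print(tl,tr)
T=np.array(f['tool_from_camera']); n=cv2.undistortPoints(np.array([tl,tr]).reshape(-1,1,2),K(f),np.array(f['distortion'])).reshape(-1,2)
d=np.c_[n,[1,1]]@T[:3,:3].T; o=T[:3,3]
for z in(.006,.0092,.012): print(z,(o+d*((z-o[2])/d[:,2])[:,None]).round(4).tolist())
E
```

```text
t: 6.25
ee_pos: [0.491, -0.1378, 0.1921]
tool_rot: [-3.138, -0.543, -0.283]
force: [0.9, 0.1, -1.0]
width: 0.027
t: 6.5
ee_pos: [0.4906, -0.1338, 0.1905]
tool_rot: [-3.139, -0.536, -0.275]
force: [0.6, -0.2, -0.3]
width: 0.0269
tcp tgt [ 0.4961 -0.1445  0.1309] turn [-0.18  0.05  0.04] 0.2 shift [-0.0235  0.0089  0.0555] now [ 0.4906 -0.1338  0.1905] q [ 0.51 -0.09 -0.34  2.35  0.08  0.35 -1.76] F [ 0.6 -0.2 -0.3] w 0.026927574378465068
tcp in bed frame [0.0245 0.0088 0.1077] err rot deg [-0.18  0.05  0.04] F bed [ 0.38 -0.01 -0.61] M bed [0.026 0.595 0.007]
[201. 170.] [360. 171.]
0.006 [[0.0496, -0.0368, 0.006], [0.049, 0.0395, 0.006]]
0.0092 [[0.0492, -0.0376, 0.0092], [0.0486, 0.0403, 0.0092]]
0.012 [[0.0489, -0.0383, 0.012], [0.0483, 0.041, 0.012]]
```

View pics/w5.png

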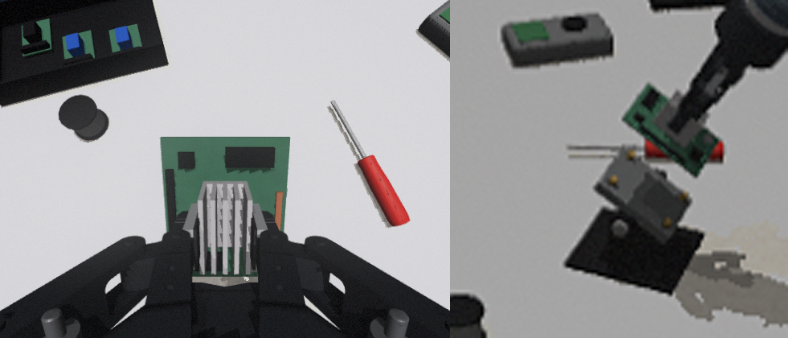

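Board held squarely: its far corners in the tool frame give an offset of about (−1, +1) mm and no tilt. In the side view it is parallel to the bed, a little upslope. I'll centre it and approach in steps, watching the force.

```bash
python3 -m handwheel '[[-0.2,0,0,-0.008,0.003,0.015,0.01],[-0.2,0,0,-0.018,0.006,0.035,0.01],[-0.2,0,0,-0.0235,0.008,0.05,0.01],[-0.2,0,0,-0.0235,0.008,0.063,0.01],[-0.2,0,0,-0.0235,0.008,0.07,0.01],[-0.2,0,0,-0.0235,0.008,0.075,0.01],[-0.2,0,0,-0.0235,0.008,0.075,0.01],[-0.2,0,0,-0.0235,0.008,0.075,0.01],[-0.2,0,0,-0.0235,0.008,0.075,0.01]]' 80
python3 plan.py .0
```

```text
t: 7.35
ee_pos: [0.5074, -0.1466, 0.1158]
tool_rot: [3.141, -0.54, -0.275]
force: [-0.1, -0.1, -0.9]
width: 0.0267
tcp tgt [ 0.5158 -0.15    0.0965] turn [ 0.02 -0.16  0.03] 0.2 shift [-0.0021  0.001   0.0212] now [ 0.5074 -0.1466  0.1158] q [ 0.47  0.1  -0.3   2.37  0.56  0.16 -2.2 ] F [-0.1 -0.1 -0.9] w 0.0266984814236567
tcp in bed frame [0.0031 0.001  0.0334] err rot deg [ 0.02 -0.16  0.03] F bed [-0.46 -0.15 -0.74] M bed [-0.     0.638  0.005]
```

```bash
python3 -m handwheel '[[0,0,0,-0.001,0,0.004,0.01],[0,0,0,-0.002,0,0.008,0.01],[0,0,0,-0.002,0,0.011,0.01],[0,0,0,-0.002,0,0.013,0.01],[0,0,0,-0.002,0,0.015,0.01],[0,0,0,-0.002,0,0.016,0.01],[0,0,0,-0.002,0,0.017,0.01],[0,0,0,-0.002,0,0.017,0.01],[0,0,0,-0.002,0,0.017,0.01]]'
python3 plan.py .0
```

```text
t: 8.1
ee_pos: [0.5136, -0.1491, 0.1005]
tool_rot: [3.14, -0.54, -0.276]
force: [-6.1, 2.3, 8.5]
width: 0.0266
tcp tgt [ 0.5158 -0.15    0.0965] turn [ 0.08 -0.19 -0.02] 0.2 shift [0.     0.0003 0.0047] now [ 0.5136 -0.1491  0.1005] q [ 0.37  0.15 -0.2   2.37  0.72  0.13 -2.36] F [-6.1  2.3  8.5] w 0.026619868064231486
tcp in bed frame [0.001  0.0003 0.0169] err rot deg [ 0.08 -0.19 -0.02] F bed [-1.28  0.52 10.61] M bed [ 0.118  0.893 -0.064]
```

Normal force is now about 11.3 N net, matching "all four in". I'll push slightly further in small steps to confirm rigid contact.

```bash
python3 -m handwheel '[[0,0,0,0,0,0.0005,0.01],[0,0,0,0,0,0.0005,0.01],[0,0,0,0,0,0.0005,0.01]]'
python3 plan.py .0 | tail -1
python3 -m handwheel '[[0,0,0,0,0,0.0005,0.01],[0,0,0,0,0,0.0005,0.01],[0,0,0,0,0,0.0005,0.01]]'
python3 plan.py .0 | tail -1
```

```text
t: 8.35
ee_pos: [0.5138, -0.1491, 0.1004]
tool_rot: [3.14, -0.541, -0.276]
force: [-8.4, 2.1, 11.5]
width: 0.0262
tcp in bed frame [0.0011 0.0003 0.0166] err rot deg [ 0.09 -0.21 -0.02] F bed [-1.52 -0.28 14.32] M bed [ 0.208  1.165 -0.007]
t: 8.6
ee_pos: [0.5139, -0.1492, 0.1003]
tool_rot: [3.14, -0.541, -0.276]
force: [-12.5, 3.4, 17.5]
width: 0.0264
tcp in bed frame [0.0011 0.0003 0.0165] err rot deg [ 0.1  -0.23 -0.01] F bed [-2.22 -0.11 21.65] M bed [ 0.314  1.448 -0.006]
```

The contact is stiff, but the added moment (about +0.28 N·m per 7 N) points to the lower edge touching first, so the board is slightly too steep. I'll ease off, rotate a degree flatter and compare.

```bash
python3 -m handwheel '[[0,-0.5,0,0,0,-0.0005,0.01],[0,-1,0,0,0,-0.0005,0.01],[0,-1,0,0,0,-0.0005,0.01],[0,-1,0,0,0,-0.0005,0.01]]'
python3 plan.py .0 | tail -1
python3 -m handwheel '[[0,-0.5,0,0,0,0,0.01],[0,-1,0,0,0,0,0.01],[0,-1,0,0,0,0,0.01],[0,-1,0,0,0,0,0.01]]'
python3 plan.py .0 | tail -1
```

```text
t: 8.93
ee_pos: [0.5137, -0.149, 0.1005]
tool_rot: [3.14, -0.523, -0.276]
force: [-10.2, 2.7, 12.7]
width: 0.0265
tcp in bed frame [0.001  0.0004 0.0168] err rot deg [ 0.08  0.78 -0.01] F bed [-2.55 -0.17 16.26] M bed [ 0.241  0.856 -0.028]
t: 9.27
ee_pos: [0.5135, -0.149, 0.1009]
tool_rot: [3.14, -0.506, -0.276]
force: [-16.9, 4.3, 18.3]
width: 0.0263
tcp in bed frame [0.0011 0.0004 0.0173] err rot deg [0.11 1.76 0.  ] F bed [-5.61 -0.47 24.64] M bed [ 0.28   0.927 -0.09 ]
```

The second degree was too much: force and shear both rose. Going back one degree, with a small roll correction (+0.4°).

```bash
python3 -m handwheel '[[0.2,0.5,0,0,0,0,0.01],[0.4,0.9,0,0,0,0,0.01],[0.4,0.9,0,0,0,0,0.01],[0.4,0.9,0,0,0,0,0.01],[0.4,0.9,0,0,0,0,0.01]]'
python3 plan.py .0
python3 - <<'E'
from h import *
f=grab('wrist'); s=grab('side'); t=grab('top'); import pickle; pickle.dump((f,s,t),open('w6.pkl','wb'))
c=s['color'][140:220,260:340]
cv2.imwrite('pics/w6.png',np.hstack([cv2.resize(f['color'],(380,285)),cv2.resize(c,(400,285),interpolation=cv2.INTER_CUBIC)])[:,:,::-1])
hsv=cv2.cvtColor(f['color'],cv2.COLOR_RGB2HSV)
m=cv2.inRange(hsv,(50,60,25),(90,255,255)); m=cv2.morphologyEx(m,cv2.MORPH_OPEN,np.ones((5,5)))
c=max(cv2.findContours(m,cv2.RETR_EXTERNAL,cv2.CHAIN_APPROX_NONE)[0],key=cv2.contourArea).reshape(-1,2).astype(float)
tl=c[np.argmin(c.sum(1))]; tr=c[np.argmax(c[:,0]-c[:,1])]; print(tl,tr)
T=np.array(f['tool_from_camera']); n=cv2.undistortPoints(np.array([tl,tr]).reshape(-1,1,2),K(f),np.array(f['distortion'])).reshape(-1,2)
d=np.c_[n,[1,1]]@T[:3,:3].T; o=T[:3,3]
for z in(.0092,.012): print(z,(o+d*((z-o[2])/d[:,2])[:,None]).round(4).tolist())
E
```

```text
t: 9.68
ee_pos: [0.5136, -0.1491, 0.1005]
tool_rot: [-3.137, -0.522, -0.276]
force: [-11.5, 4.0, 14.8]
width: 0.0266
tcp tgt [ 0.5158 -0.15    0.0965] turn [-0.29  0.89  0.  ] 0.9 shift [0.0001 0.0003 0.0047] now [ 0.5136 -0.1491  0.1005] q [ 0.46  0.15 -0.3   2.35  0.6   0.15 -2.24] F [-11.5   4.   14.8] w 0.026578827260444055
tcp in bed frame [0.001  0.0003 0.0169] err rot deg [-0.29  0.89  0.  ] F bed [-2.89  0.69 18.94] M bed [-0.11   0.822 -0.021]
[200. 170.] [360. 170.]
0.0092 [[0.0492, -0.0381, 0.0092], [0.0491, 0.0403, 0.0092]]
0.012 [[0.0489, -0.0388, 0.012], [0.0488, 0.041, 0.012]]
```

View pics/w6.png

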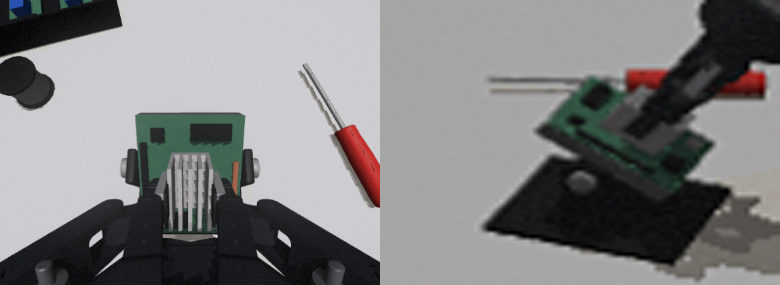

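Wrist view: the board (top edge at row 115) sits between the hinge knobs at (129,167) and (256,167), nearly symmetrical. In the side view it lies flush over the plate. As an independent x-centring check, I'll cast the knob pixels onto the hinge depth, and take one last force reading.

```bash
python3 -m handwheel '[[0,0,0,0,0,0,0.01],[0,0,0,0,0,0,0.01]]'; python3 - <<'E'
from h import *
import pickle
f=pickle.load(open('w6.pkl','rb'))[0]
T=np.array(f['tool_from_camera']); n=cv2.undistortPoints((np.array([[129,167],[256,167]])*560/380.).reshape(-1,1,2),K(f),np.array(f['distortion'])).reshape(-1,2)
d=np.c_[n,[1,1]]@T[:3,:3].T; o=T[:3,3]; z=.0122+.02
print('hinge in tool',(o+d*((z-o[2])/d[:,2])[:,None]).round(4).tolist())
E
python3 plan.py 0 | tail -1
```

```text
t: 10.0
ee_pos: [0.5136, -0.1491, 0.1005]
tool_rot: [-3.137, -0.522, -0.276]
force: [-12.2, 4.1, 13.3]
width: 0.0262
hinge in tool [[0.0009, -0.0531, 0.0322], [0.0007, 0.0598, 0.0322]]
tcp in bed frame [0.001  0.0003 0.0169] err rot deg [-0.29  0.89  0.  ] F bed [-4.29  0.66 17.97] M bed [-0.109  0.867 -0.036]
```

The hinge midpoint lies within about 2 mm of the board centre both ways. Force is steady at about 19 N, with no motion. Handing in.

```bash
python3 -c "
from bench import r
r.close_job(); o=r.get_obs(); print(o['t'],o['ee_pos'],o['force'],o['width'])"
```

```text
the job is handed in; nothing more can be done
the job is handed in; nothing more can be done
```

I gripped the nearest board (0.515 m from the base) by its heat sink, tilted it to the bed's slope and pressed it onto the bed. I handed the job in still gripping and pressing, at t ≈ 10 s of the 35 s allowed. `close_job` gives no verdict, so what follows comes from my own checks.

**Force:** about 18–19 N along the bed normal on the last two readings, steady, with the TCP still. The fingers were on the sink, closed to 26 mm.

**Pins:** I could not see them under the board. The net force was about 11.3 N just before the contact went rigid, which matches all four pins fully in (about 11 N). It then rose by about 7 N for 0.5 mm of commanded travel.

**Centring:** the bed pose and the hinge knobs both put the board within about 2 mm of the bed's centre. Its edges are in line to a fraction of a degree.

**Disagreements:**
- **Slope:** the cameras gave 0.537 rad, but the moments showed the lower edge touching first. I ended with the tool at 0.522 rad and a roll correction of about 0.4°. Both are well inside the 0.06 rad limit.
- **Height:** contact came about 4.7 mm higher along the normal than my pin-based estimate of the face. I put this down to the pin blobs and calibration and trusted the force instead.
- **Moment:** a standing offset of about 0.6 N·m appeared when the tool tilted and I did not explain it, so I used only changes in moment.

The spool, screwdriver and relay were never approached.

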